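# Lock a jar in the one-handed preparation board

## Robot

A 7-joint arm with a two-finger parallel gripper is mounted at the origin on a cart in front of the work surface, level with it; the furniture and walls round the work are solid. World frame = base frame: x ahead of the robot, y to its left, z up, the work surface at z = 0. Lengths are in m, angles in rad, forces in N, time in s.
With the tool pointing down it reaches from about 0.4 to 0.85 m from the base axis. Payload 10.4 kg.
Tool frame: the origin (TCP) lies on the front face of the gripper's body, between the roots of the fingers; the fingertips stand 73 mm ahead of it and the grasp point (between the pads) lies 54 mm ahead of it; z points along the fingers, y is the line along which they close (so a half turn about z gives the same grasp; the last joint's range is limited). The gripper opens to 85 mm and grips with 20 to 120 N. Pads are 22 mm wide; open, the fingers measure 114 mm over their backs; the gripper's body (76 mm by 85 mm) begins 54 mm behind the grasp point. The pads swing forward as they close: fully open they stand 13 mm farther back than shut.
Start: joints at [1.221, 0.332, -0.065, 1.46, 0.022, 1.35, -0.088], TCP at [0.201, -0.592, 0.304] pointing down, gripper open.
Joint ranges: [-2.6, 2.6], [-0.5, 2.12], [-1.47, 1.34], [0.16, 2.42], [-1.27, 4.41], [0.06, 2.06], [-2.6, 2.6]. Speed limits (rad/s): [2.22, 2.22, 2.79, 2.79, 3.14, 3.14, 3.14].

## Interface

Orientations are given as a unit quaternion [x, y, z, w].
In Python, from workcell import manip gives the robot as it stands.
- The arm moves only by the shell command python3 -m jog 'ROWS' [FORCE]. ROWS is JSON, a list of rows, each an object with "grip": the gripper command: -1 is fully open, 1 is shut, values between are in proportion; "slide": the shift along the tool's x, y, z in cm, a list of three; "yaw": the turn about the tool's z in rad. A call has 1 to 8 rows; each row shifts and turns the commanded pose from where the row before left it, along the tool's axes as they then stand; what a row does not reach is not made up. A row lasts 1/10 s, in which the tool goes at most 50 mm and 8.59 degrees, less where a joint would pass 70% of its speed; a pose out of reach is approached as far as the arm can. A call with a gripper value outside its range is refused whole. The fingers move at their own pace and stop on an object; FORCE is the grip in N (left out, the last holds). Time passes only in rows, so rows that do not move let the fingers close. It gives the time, the measured TCP pose, the force, the opening and the grip force at its end, in the units of the state.
- manip.get_obs(): the state, without advancing time (a new reading comes with each control period).
- manip.camera(name): name is "scene" or "top"; returns the picture (400x640x3 uint8, blue, green, red); there is no depth.
- manip.calibration(name): a dict with "vfov" (degrees; the focal length in pixels is half the picture's height over the tangent of half this angle, whatever the lens; pixels are square), "cx", "cy" (the principal point, pixels), "camera_from_world" (4x4, takes a point from world to camera coordinates). Camera axes: x right, y down, z forward; pixel columns grow to the right and rows downward; lengths in m; the calibration is good to about 2 mm. A picture is of the moment at which its call begins. calibration takes no time and is no camera call.
- manip.hand_in(): hands the job in; it is judged then, once.
Trained networks look in the newest picture that a camera, given by its name, has taken for a name from the list of things; names that differ only in an ending like _2 or _b are one class to them, and where a whole thing is asked for, a point or a joint stands for the part that bears it (a point fixed in the world has none). Each returns a list of dicts, best first, with "conf" (0 to 1); they miss things now and then, are a little off and sometimes report something else, mostly with a low value. They report only what shows in the picture. A call takes as long as a camera call. They do not tell look-alikes from the thing itself.
- manip.masks_of(thing, camera): "region" (400x640 bool, what is visible of it) and "centre" ([column, row] in pixels, amid what is visible of it).
The state is a dict: "clock": time; "joint_pos": joint angles; "joint_velocities": joint speeds; "tau": joint torques, N m; "position": TCP position; "ee_rot": TCP orientation; "ft_force": force on the tool from outside, world axes, zero at the start; "torque": the same for the moment, N m; "grip_width": opening from 0.0 (shut) to 1.0 (fully open); "grasp_force": force on a finger pad.
Only numpy, scipy, OpenCV 4.12 (cv2) and the standard library are available. Lean on these libraries where they do the work, as an engineer would, in place of code of your own. Each camera call takes 0.05 s, during which the arm holds its last target. There are 200 camera calls.

## Task

Without gripping or lifting anything, push the small dark-lidded jar along the channel of the wooden preparation board until it stands against the back stop. Then push the clamp's lever round, past its dead point, until it snaps over and locks the pad against the jar. Keep the jar upright, leave the salt shaker, the lemon and the other jar alone, and finish clear of everything.

Things in the scene. Friction and masses are not known exactly. Their poses are not given: they have to be found in the camera images.
- prep_board: Beech board fixed to the worktop, 220 mm (x) by 225 mm (y), top 12 mm above the worktop. Origin: centre of its underside; z up, x from the channel's open mouth to the back stop, y to the left of that. The channel runs along x at y = +60 mm, 72 mm wide, between wooden rails (tops 32 mm above the worktop) that begin at x = -104 mm.
- jar: Loose glass jar of olives with a dark lid, about 67 mm in diameter, 86 mm high, about 0.3 kg, standing upright in the channel short of the back stop. Origin: centre of its underside; z up.
- jar_home (a point): Where the jar's origin belongs: on the board's top, 33 mm before the face of the back stop, on the channel's centre line (the clamp may push the jar up to 4 mm to the left of that line).
- clamp_pad: Rubber pad of the clamp, 40 mm wide, 30 mm high, on a spring of 3 N/mm. Origin: centre of its front face, which faces the jar (board +y). It stands 1 mm behind the right rail's inner face while the lever is open.
- clamp_lever (a joint): Angle of the clamp's lever about its vertical axis, rad: 0 open, grows counter-clockwise seen from above. Springs push it back to 0 before the dead point at 1.1 and on to the locked stop at 1.5 after it. Pushing at the knob takes about 5 N without the jar, at most 10 N with it.
- lever_axis (a point): On the lever's vertical turning axis, 64 mm above the worktop.
- lever_knob (a point): Centre of the upright round black knob at the lever's end: 22 mm in diameter, from 45 to 83 mm above the worktop, on a flat steel bar whose top is 51 mm above the worktop; 85 mm from lever_axis. Open, it lies to the right of the axis (board -y); locked, it lies ahead of it (board +x).
- salt_shaker: Bystander, clear shaker with a grey top, 44 mm in diameter, 90 mm high. Origin: centre of its underside.
- lemon: Bystander, lemon 74x51x53 mm. Origin: centre of its underside.
- mustard_jar: Bystander, jar with a grey lid, 71 mm in diameter, 110 mm high. Origin: centre of its underside.
- stop_face (a point): Centre of the back stop's face, which looks to board -x across the inner end of the channel; the stop's top is 46 mm above the worktop. To its left (board +y) stands a steel fixed jaw (75 mm long, beginning 52 mm before the face, top 60 mm above the worktop), to its right the clamp's pad.
Things that resemble listed ones, but are neither listed nor needed, are in the scene too. What is shaped like the jar but blue or pink is not meant.

How it is judged:
On the way, in this order (a step that is already met when the one before it is completed fails the run):
1. the jar stands against the back stop while the lever is still open (x of jar in the frame of jar_home above -0.005 m and value of joint clamp_lever below 0.5 rad), for 0.2 s.
2. the lever is over its dead point and in the lock (value of joint clamp_lever above 1.4 rad), for 0.2 s.
At the end, for the whole second after the job is handed in: The lever is locked (joint above 1.4 rad), the pad presses on the jar with more than 3 N, and the jar stands upright (within 0.1 rad), at rest, on the board, within 7 mm of the back stop and within 12 mm of jar_home (value of joint clamp_lever above 1.4 rad and contact force between clamp_pad and jar above 3 N and x of jar in the frame of jar_home above -0.007 m and distance between jar and jar_home below 0.012 m and angle between jar's own z axis and vertical below 0.1 rad and linear speed of jar below 0.02 m/s); the robot touches nothing.
It fails at once if the jar is taken between the fingers (horizontal distance between the grasp point and jar below 0.02 m and z of the grasp point in the frame of jar_home below 0.08 m).
It fails at once if the lever's knob is taken between the fingers (horizontal distance between the grasp point and lever_knob below 0.007 m and height (world z) of the grasp point below 0.085 m).
It fails at once if the jar is lifted (z of jar in the frame of jar_home above 0.012 m).
It fails at once if the jar is tipped (angle between jar's own z axis and vertical above 0.35 rad).
It fails at once if a bystander is disturbed (distance of any of salt_shaker, lemon, mustard_jar from where it was at the start of the episode above 0.03 m).
It also fails if it takes over 58 s, if anything falls off the work surface, if the arm or the gripper's body presses on something with over 40 N, if the wrist force passes 120 N, or if a joint passes its speed limit or range.

## Working session

There is one attempt and no reset: what is moved stays moved. The work goes in short steps, Python scripts to look and compute and a shell command to move; the robot and the scene stay as the last step left them, time stands still between calls to the robot, and variables do not carry over. Pictures are saved under pics/ and viewed, at most 10 in all, crops included, and the job is handed in when it is done.

```bash
mkdir -p pics
cat > h.py <<'E'
import numpy as np, cv2
from workcell import manip
def cal(n):
    c=manip.calibration(n); f=200/np.tan(np.radians(c["vfov"])/2); return f,c["cx"],c["cy"],np.array(c["camera_from_world"])
def ray(n,uv,z):
    f,cx,cy,T=cal(n); R=T[:3,:3]; o=-R.T@T[:3,3]
    d=R.T@np.array([(uv[0]-cx)/f,(uv[1]-cy)/f,1]); return o+d*(z-o[2])/d[2]
def proj(n,p):
    f,cx,cy,T=cal(n); q=T[:3,:3]@np.array(p)+T[:3,3]; return np.array([cx+f*q[0]/q[2],cy+f*q[1]/q[2]])
E
python3 - <<'E'
from h import *
for n in("top","scene"):
    im=manip.camera(n); cv2.imwrite(f"pics/{n}0.png",im)
    c=manip.calibration(n); print(n,{k:v for k,v in c.items() if k!="camera_from_world"}); T=np.array(c["camera_from_world"]); print((-T[:3,:3].T@T[:3,3]).round(3),T[:3,:3].round(2).tolist())
    for t in("jar","prep_board","clamp_pad","clamp_lever","lever_knob","salt_shaker","lemon","mustard_jar"):
        for d in manip.masks_of(t,n)[:3]:
            ys,xs=np.where(d["region"]); print(t,round(d["conf"],2),np.round(d["centre"]),xs.min(),xs.max(),ys.min(),ys.max(),ray(n,d["centre"],.05).round(3))
o=manip.get_obs(); print(o["position"],o["ee_rot"],o["clock"])
E
```

```text
top {'vfov': 45.38063246202168, 'cx': 321.6339735060717, 'cy': 198.20507550502455}
[ 0.364 -0.165  1.234] [[-0.03, -1.0, 0.01], [-0.99, 0.02, -0.11], [0.11, -0.02, -0.99]]
jar 0.92 [354. 256.] 340 368 243 270 [ 0.355 -0.261  0.05 ]
jar 0.73 [292. 260.] 282 310 247 274 [ 0.349 -0.109  0.05 ]
jar 0.7 [282. 176.] 267 295 159 188 [ 0.558 -0.087  0.05 ]
prep_board 0.88 [316. 176.] 254 365 119 230 [ 0.556 -0.172  0.05 ]
clamp_pad 0.44 [302. 166.] 302 308 158 170 [ 0.583 -0.138  0.05 ]
clamp_lever 0.77 [337. 180.] 316 361 165 196 [ 0.543 -0.224  0.05 ]
lever_knob 0.62 [338. 184.] 316 361 165 196 [ 0.533 -0.227  0.05 ]
salt_shaker 0.67 [198. 150.] 190 210 142 160 [0.629 0.123 0.05 ]
lemon 0.7 [440. 182.] 428 451 169 189 [ 0.533 -0.483  0.05 ]
mustard_jar 0.65 [426. 225.] 409 445 212 244 [ 0.425 -0.441  0.05 ]
scene {'vfov': 48.97664079819567, 'cx': 319.9215954122978, 'cy': 197.72251082364178}
[-0.192 -0.998  0.844] [[0.79, -0.61, 0.02], [-0.35, -0.47, -0.81], [0.5, 0.64, -0.59]]
jar 0.87 [324. 181.] 317 330 164 193 [ 0.554 -0.071  0.05 ]
jar 0.62 [308. 232.] 297 320 218 255 [ 0.36  -0.248  0.05 ]
jar 0.6 [282. 212.] 268 290 195 228 [ 0.353 -0.127  0.05 ]
prep_board 0.61 [317. 203.] 303 385 180 226 [ 0.461 -0.155  0.05 ]
clamp_lever 0.71 [323. 178.] 318 330 164 193 [ 0.561 -0.058  0.05 ]
salt_shaker 0.66 [308. 152.] 302 313 142 164 [0.622 0.107 0.05 ]
lemon 0.75 [419. 258.] 404 429 249 268 [ 0.53  -0.503  0.05 ]
mustard_jar 0.81 [365. 262.] 355 386 237 285 [ 0.408 -0.43   0.05 ]
[ 0.20061128 -0.59192523  0.30394771] [9.86683217e-01 1.62653704e-01 1.01524740e-05 4.29531771e-05] 0.9
```

Run:
```python
import cv2
a=cv2.imread("pics/top0.png")[100:290,170:460]; cv2.imwrite("pics/topc.png",cv2.resize(a,None,fx=2.75,fy=2.75,interpolation=cv2.INTER_CUBIC))
a=cv2.imread("pics/scene0.png")[120:290,230:450]; cv2.imwrite("pics/scenec.png",cv2.resize(a,None,fx=3.5,fy=3.5,interpolation=cv2.INTER_CUBIC))
```

```text
(no output)
```

View pics/topc.png

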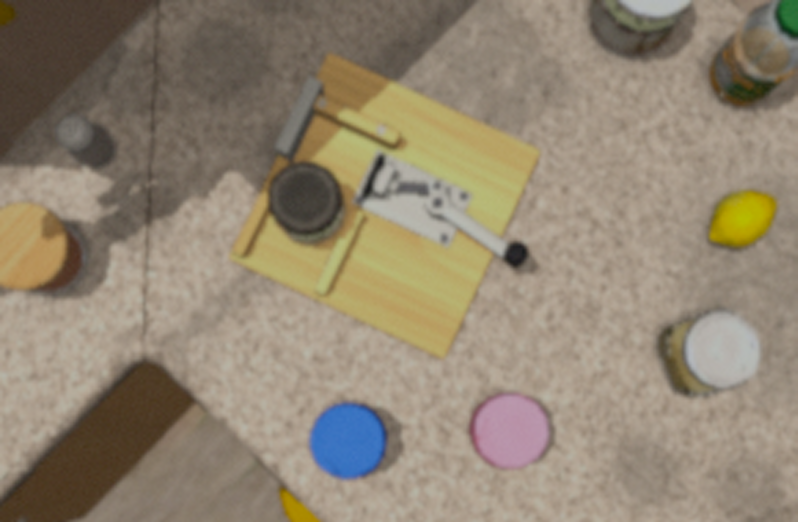

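View pics/scenec.png

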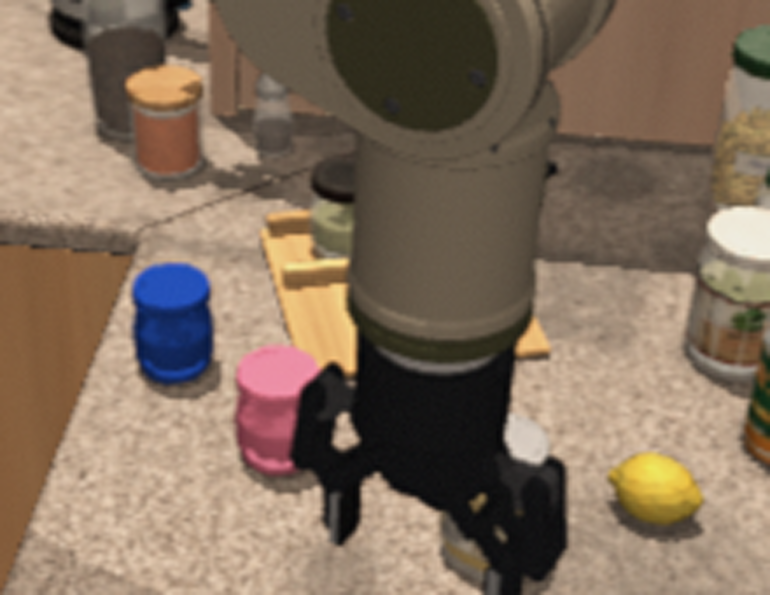

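The top view shows the board rotated, with its corners at crop (328,55), (538,153), (443,355) and (232,255). The dark-lidded jar is at (306,196), between the rails. The stop is at (365,125), the fixed jaw at (298,115) and the black knob at (516,253). In the scene view the arm hides the clamp. The blue and pink look-alike jars stand in front of the board.

```bash
cat >> h.py <<'E'
def px(c): return np.array(c)/2.75+[170,100]
E
python3 - <<'E'
from h import *
c=[(232,255),(443,355),(538,153),(328,55)] # x-,y+ ; x-,y- ; x+,y- ; x+,y+
P=np.array([ray("top",px(q),.012)[:2] for q in c]); L=np.array([(-.11,.1125),(-.11,-.1125),(.11,-.1125),(.11,.1125)])
m=P.mean(0); H=L.T@(P-m); a=np.arctan2(H[0,1]-H[1,0],H[0,0]+H[1,1])
R=np.array([[np.cos(a),-np.sin(a)],[np.sin(a),np.cos(a)]])
print("board",m,a,"resid",((P-m)@R-L).round(4).tolist())
np.savez("b.npz",m=m,a=a)
def B(n,q,z): p=ray("top",q,z)[:2]; print(n,p.round(4),((p-m)@R).round(4))
B("lid",px((306,195)),.098); B("knob",px((516,252)),.083)
B("axis",px((437,203)),.056)
B("stopL",px((322,103)),.046);B("stopR",px((398,140)),.046);B("jaw0",px((283,150)),.06);B("jaw1",px((315,82)),.06)
B("rail mouthR",px((323,290)),.032);B("rail mouthL",px((241,252)),.032)
B("blue",px((348,441)),.09);B("pink",px((512,430)),.09)
m_=manip.masks_of("jar","top")
for d in m_[:3]: B("jar%.2f"%d["conf"],np.mean(np.argwhere(d["region"])[:,::-1],0),.07)
o=manip.get_obs(); from scipy.spatial.transform import Rotation as Q
print(Q.from_quat(o["ee_rot"]).as_matrix().round(3))
E
```

```text
board [ 0.56730027 -0.15716278] -0.46558158474997247 resid [[0.0046, -0.0038], [0.004, 0.0032], [-0.0047, 0.0026], [-0.004, -0.002]]
lid [ 0.5621 -0.0886] [-0.0354  0.059 ]
knob [ 0.5093 -0.2719] [-0.0003 -0.1286]
axis [ 0.5592 -0.2043] [ 0.0139 -0.0457]
stopL [ 0.6567 -0.1012] [0.0548 0.0901]
stopR [ 0.6204 -0.1704] [0.0534 0.012 ]
jaw0 [ 0.6106 -0.0659] [-0.0023  0.101 ]
jaw1 [ 0.673 -0.096] [0.067  0.1021]
rail mouthR [ 0.485  -0.0982] [-0.1     0.0157]
rail mouthL [ 0.522  -0.0235] [-0.1005  0.099 ]
blue [ 0.3478 -0.1206] [-0.2126 -0.0659]
pink [ 0.3535 -0.2624] [-0.1438 -0.19  ]
jar0.92 [ 0.3534 -0.2603] [-0.1448 -0.1882]
jar0.73 [ 0.3483 -0.1189] [-0.2129 -0.0641]
jar0.70 [ 0.5606 -0.0859] [-0.038   0.0607]
[[ 0.947  0.321  0.   ]
 [ 0.321 -0.947 -0.   ]
 [ 0.     0.    -1.   ]]
```

```bash
cat >> h.py <<'E'
def where():
    from scipy.spatial.transform import Rotation as Q
    b=np.load("b.npz"); m,a=b["m"],float(b["a"]); o=manip.get_obs(); p=np.array(o["position"]); c,s=np.cos(a),np.sin(a); d=p[:2]-m
    M=Q.from_quat(o["ee_rot"]).as_matrix(); f=np.array(o["ft_force"])
    print("t%.2f board x %.1f y %.1f z %.1f mm yaw err(world) %.3f"%(o["clock"],1e3*(c*d[0]+s*d[1]),1e3*(-s*d[0]+c*d[1]),1e3*p[2],np.arctan2(M[1,0],M[0,0])-a),"F board",(c*f[0]+s*f[1]).round(1),(-s*f[0]+c*f[1]).round(1),f[2].round(1),"w",round(o["grip_width"],3))
E
python3 -m jog '[{"grip":1,"slide":[0,0,0],"yaw":0.132},{"grip":1,"slide":[0,0,0],"yaw":0.132},{"grip":1,"slide":[0,0,0],"yaw":0.132},{"grip":1,"slide":[0,0,0],"yaw":0.132},{"grip":1,"slide":[0,0,0],"yaw":0.132},{"grip":1,"slide":[0,0,0],"yaw":0.132},{"grip":1,"slide":[0,-4,0],"yaw":0},{"grip":1,"slide":[0,-4,0],"yaw":0}]'
python3 -c "from h import *; where()"
```

```text
clock: 1.75
position: [0.2363, -0.5199, 0.3035]
ee_rot: [0.973, -0.232, -0.0, -0.0]
ft_force: [1.4, -0.3, 0.6]
grip_width: -0.001
grasp_force: 0.0
t1.75 board x -132.9 y -472.7 z 303.5 mm yaw err(world) -0.002 F board 1.4 0.4 0.6 w -0.001
```

```bash
python3 -m jog '[{"grip":1,"slide":[0,-4,0],"yaw":0},{"grip":1,"slide":[0,-4,0],"yaw":0},{"grip":1,"slide":[0,-4,0],"yaw":0},{"grip":1,"slide":[0,-4,0],"yaw":0},{"grip":1,"slide":[0,-4,0],"yaw":0},{"grip":1,"slide":[0,-4,0],"yaw":0},{"grip":1,"slide":[0,-4,0],"yaw":0},{"grip":1,"slide":[0,-4,0],"yaw":0}]' >/dev/null; python3 -m jog '[{"grip":1,"slide":[0,-4,0],"yaw":0},{"grip":1,"slide":[0,-4,0],"yaw":0},{"grip":1,"slide":[0,-4,0],"yaw":0},{"grip":1,"slide":[0,-4,0],"yaw":0},{"grip":1,"slide":[1.6,-4,0],"yaw":0},{"grip":1,"slide":[1,-1,0],"yaw":0},{"grip":1,"slide":[0,0,0],"yaw":0}]'
python3 -c "from h import *; where()"
```

```text
clock: 3.25
position: [0.4986, -0.0569, 0.3038]
ee_rot: [0.973, -0.229, 0.0, -0.0]
ft_force: [-0.6, -0.2, 0.1]
grip_width: 0.0
grasp_force: 0.0
t3.25 board x -106.3 y 58.7 z 303.8 mm yaw err(world) 0.003 F board -0.5 -0.4 0.1 w 0.0
```

```bash
python3 -m jog '[{"grip":1,"slide":[0,0,4],"yaw":0},{"grip":1,"slide":[0,0,4],"yaw":0},{"grip":1,"slide":[0,0,4],"yaw":0},{"grip":1,"slide":[0,0,3],"yaw":0},{"grip":1,"slide":[0,0,2],"yaw":0},{"grip":1,"slide":[0,0,1.3],"yaw":0},{"grip":1,"slide":[0,0,0],"yaw":0}]'
python3 - <<'E'
from h import *
where()
im=manip.camera("scene"); cv2.imwrite("pics/s1.png",cv2.resize(im[110:270,230:430],None,fx=3.75,fy=3.75,interpolation=cv2.INTER_CUBIC))
E
```

```text
clock: 3.95
position: [0.4964, -0.0591, 0.1198]
ee_rot: [0.973, -0.231, -0.001, 0.0]
ft_force: [-0.6, -0.3, 0.8]
grip_width: 0.0
grasp_force: 0.0
t3.95 board x -107.4 y 55.7 z 119.8 mm yaw err(world) -0.001 F board -0.3 -0.6 0.8 w 0.0
```

View pics/s1.png

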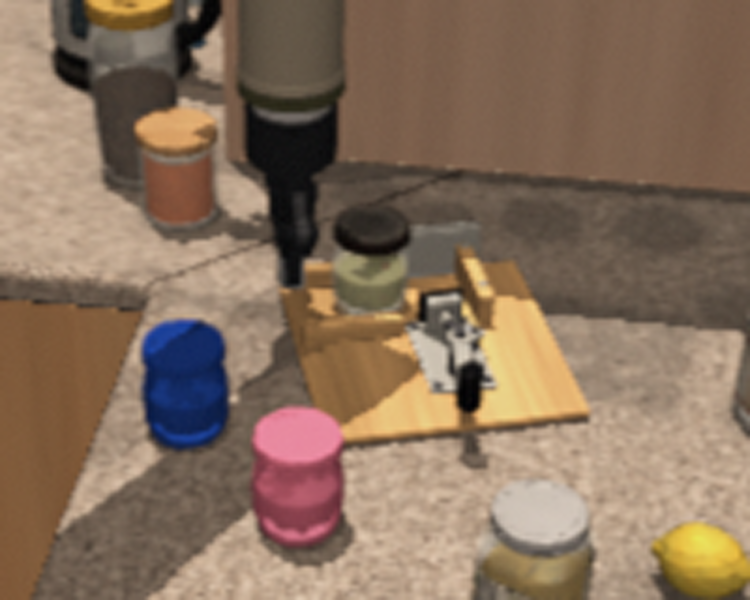

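The picture shows the fingertips at (290,285), at the channel mouth behind the jar at (370,260). The pad is at (440,305), the stop at (475,285) and the knob at (470,385). The way is clear to push.

```bash
python3 -m jog '[{"grip":1,"slide":[1,-0.3,0],"yaw":0},{"grip":1,"slide":[0.7,-0.1,0],"yaw":0},{"grip":1,"slide":[0.5,0,0],"yaw":0},{"grip":1,"slide":[0.5,0,0],"yaw":0},{"grip":1,"slide":[0.5,0,0],"yaw":0},{"grip":1,"slide":[0.5,0,0],"yaw":0}]' >/dev/null
python3 -c "from h import *; where()"
python3 -m jog '[{"grip":1,"slide":[0.5,0,0],"yaw":0},{"grip":1,"slide":[0.5,0,0],"yaw":0},{"grip":1,"slide":[0.5,0,0],"yaw":0},{"grip":1,"slide":[0.5,0,0],"yaw":0}]' >/dev/null
python3 - <<'E'
from h import *
where()
im=manip.camera("scene"); cv2.imwrite("pics/s2.png",cv2.resize(im[150:240,280:400],None,fx=6,fy=6,interpolation=cv2.INTER_CUBIC))
E
```

```text
t4.60 board x -69.5 y 60.9 z 120.9 mm yaw err(world) 0.000 F board -3.1 -0.2 1.6 w 0.002
t5.00 board x -49.3 y 60.9 z 120.9 mm yaw err(world) 0.000 F board -1.6 0.7 0.3 w 0.004
```

View pics/s2.png

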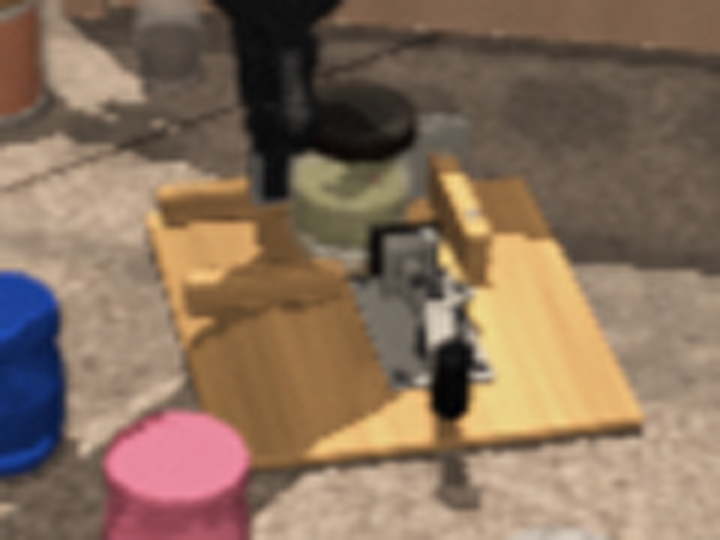

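The jar, now at about (355,200) in the crop, is upright and sliding. It is 15–20 mm short of the stop at (455,210), so I push on gently and watch the force.

```bash
python3 -m jog '[{"grip":1,"slide":[0.4,0,0],"yaw":0},{"grip":1,"slide":[0.4,0,0],"yaw":0},{"grip":1,"slide":[0.4,0,0],"yaw":0},{"grip":1,"slide":[0.2,0,0],"yaw":0}]' >/dev/null
python3 -c "from h import *; where()"
python3 -m jog '[{"grip":1,"slide":[0.2,0,0],"yaw":0},{"grip":1,"slide":[0.2,0,0],"yaw":0}]' >/dev/null
python3 -c "from h import *; where()"
```

```text
t5.45 board x -35.2 y 60.9 z 120.9 mm yaw err(world) 0.000 F board -1.4 0.2 0.5 w 0.001
t5.65 board x -31.6 y 60.9 z 120.9 mm yaw err(world) 0.000 F board -2.0 -0.2 0.4 w 0.003
```

```bash
python3 -m jog '[{"grip":1,"slide":[0.2,0,0],"yaw":0},{"grip":1,"slide":[0.1,0,0],"yaw":0}]' >/dev/null
python3 -c "from h import *; where()"
```

```text
t5.85 board x -28.5 y 60.9 z 120.9 mm yaw err(world) 0.000 F board -3.0 -0.1 1.5 w 0.004
```

```bash
for i in 1; do python3 -m jog '[{"grip":1,"slide":[0.15,0,0],"yaw":0},{"grip":1,"slide":[0.1,0,0],"yaw":0}]' >/dev/null
python3 -c "from h import *; where()"; done; python3 -m jog '[{"grip":1,"slide":[0.15,0,0],"yaw":0},{"grip":1,"slide":[0,0,0],"yaw":0}]' >/dev/null
python3 - <<'E'
from h import *
where()
im=manip.camera("scene"); cv2.imwrite("pics/s3.png",cv2.resize(im[150:240,280:400],None,fx=6,fy=6,interpolation=cv2.INTER_CUBIC))
E
```

```text
t6.05 board x -27.6 y 61.1 z 120.6 mm yaw err(world) 0.001 F board -13.6 -1.7 6.7 w -0.002
t6.25 board x -27.2 y 61.2 z 120.2 mm yaw err(world) 0.001 F board -14.7 -1.1 6.6 w 0.003
```

View pics/s3.png

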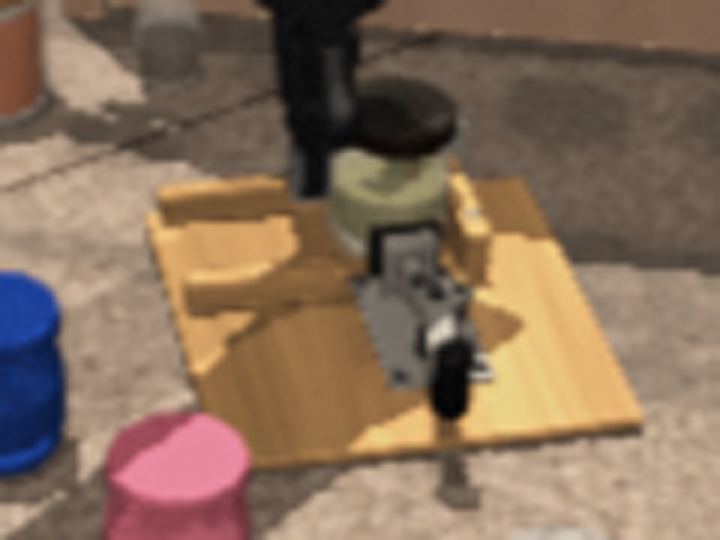

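The 14 N reaction shows the jar is against the stop, and in the picture it is upright, touching the block at (470,220). The lever is still open, with the knob at (450,380). I back off, rise, and move behind the knob.

```bash
python3 -m jog '[{"grip":1,"slide":[-0.5,0,0],"yaw":0},{"grip":1,"slide":[-1.5,0,0],"yaw":0},{"grip":1,"slide":[0,0,-4],"yaw":0},{"grip":1,"slide":[0,0,-4],"yaw":0},{"grip":1,"slide":[0,4,0],"yaw":0},{"grip":1,"slide":[0,4,0],"yaw":0},{"grip":1,"slide":[0,4,0],"yaw":0},{"grip":1,"slide":[0,4,0],"yaw":0}]' >/dev/null
python3 -m jog '[{"grip":1,"slide":[0,3,0],"yaw":0},{"grip":1,"slide":[0,0,0],"yaw":0}]' >/dev/null
python3 - <<'E'
from h import *
where()
im=manip.camera("scene"); 
print([ (round(d["conf"],2),np.round(d["centre"],1).tolist()) for t in("lever_knob","jar") for d in manip.masks_of(t,"scene")[:3]])
cv2.imwrite("pics/s4.png",cv2.resize(im[150:240,280:400],None,fx=6,fy=6,interpolation=cv2.INTER_CUBIC))
b=np.load("b.npz");m,a=b["m"],float(b["a"]);c,s=np.cos(a),np.sin(a);R=np.array([[c,-s],[s,c]])
for n,q in {"knob0":(0,-.1286,.083),"knob lo":(0,-.1286,.045),"jarhome top":(.017,.06,.098),"axis":(.014,-.046,.064),"axis2":(.005,-.046,.064)}.items():
    w=R@np.array(q[:2])+m; p=proj("scene",[*w,q[2]]); print(n,((p-[280,150])*6).round(0))
E
```

```text
t7.30 board x -44.4 y -134.5 z 201.1 mm yaw err(world) -0.007 F board -0.5 -1.2 1.5 w -0.002
[(0.49, [352.0, 205.4]), (0.91, [309.1, 234.1]), (0.87, [280.4, 211.5])]
knob0 [450. 345.]
knob lo [445. 407.]
jarhome top [393. 108.]
axis [433. 275.]
axis2 [416. 277.]
```

View pics/s4.png

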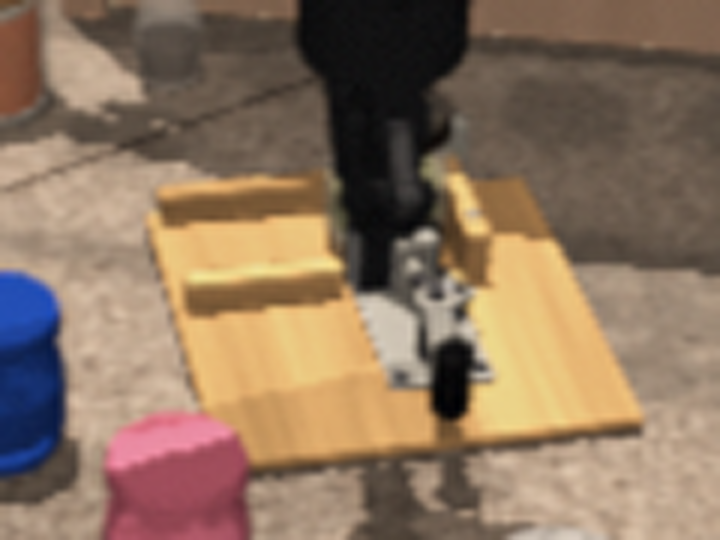

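The knob spans (455,345) to (450,412), which matches my top-view estimate of board (0,−129) mm. The gripper hangs at (385,200), behind it. I descend and make contact.

```bash
python3 -m jog '[{"grip":1,"slide":[0,-0.5,3.5],"yaw":0},{"grip":1,"slide":[0,0,2.5],"yaw":0},{"grip":1,"slide":[0,0,0.9],"yaw":0},{"grip":1,"slide":[0.8,0,0],"yaw":0},{"grip":1,"slide":[0.5,0,0],"yaw":0},{"grip":1,"slide":[0.3,0,0],"yaw":0}]' >/dev/null
python3 -c "from h import *; where()"
python3 -m jog '[{"grip":1,"slide":[0.3,0,0],"yaw":0},{"grip":1,"slide":[0.3,0,0],"yaw":0}]' >/dev/null
python3 -c "from h import *; where()"
```

```text
t8.05 board x -27.0 y -123.8 z 133.4 mm yaw err(world) 0.001 F board -0.4 -0.4 0.3 w 0.002
t8.25 board x -22.0 y -124.1 z 132.6 mm yaw err(world) 0.000 F board 0.6 -0.7 0.3 w 0.002
```

```bash
python3 -m jog '[{"grip":1,"slide":[0.3,0.4,0],"yaw":0},{"grip":1,"slide":[0.3,0,0],"yaw":0}]' >/dev/null
python3 -c "from h import *; where()"
python3 -m jog '[{"grip":1,"slide":[0.85,0.32,0],"yaw":-0.1},{"grip":1,"slide":[0.85,0.32,0],"yaw":-0.1},{"grip":1,"slide":[0.85,0.32,0],"yaw":-0.1}]' >/dev/null
python3 -c "from h import *; where()"
```

```text
t8.45 board x -17.1 y -128.7 z 131.8 mm yaw err(world) -0.000 F board -5.4 -3.2 3.9 w -0.001
t8.75 board x 9.3 y -135.1 z 131.7 mm yaw err(world) 0.304 F board -4.8 0.9 1.9 w -0.001
```

```bash
python3 -m jog '[{"grip":1,"slide":[0.85,0.3,0],"yaw":-0.1},{"grip":1,"slide":[0.85,0.3,0],"yaw":-0.1},{"grip":1,"slide":[0.85,0.3,0],"yaw":-0.1}]' >/dev/null
python3 - <<'E'
from h import *
where()
im=manip.camera("scene"); cv2.imwrite("pics/s5.png",cv2.resize(im[150:240,280:400],None,fx=6,fy=6,interpolation=cv2.INTER_CUBIC))
E
```

```text
t9.05 board x 36.2 y -133.9 z 131.5 mm yaw err(world) 0.604 F board -4.4 0.5 -0.1 w 0.001
```

View pics/s5.png

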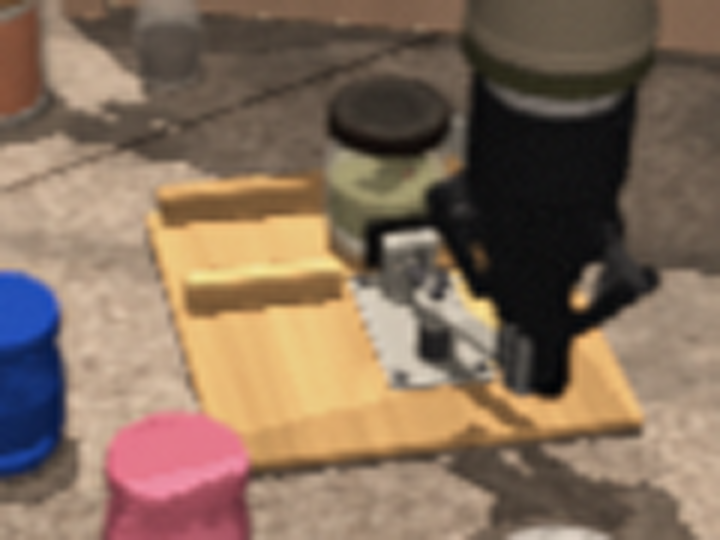

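The jar still stands at (388,150) with its lid level. The lever bar runs from (420,290) to (510,350) and turns with the fingers at (530,350). I continue.

```bash
python3 -m jog '[{"grip":1,"slide":[0.85,0.3,0],"yaw":-0.1},{"grip":1,"slide":[0.85,0.3,0],"yaw":-0.1},{"grip":1,"slide":[0.85,0.3,0],"yaw":-0.1}]' >/dev/null
python3 -c "from h import *; where()"
python3 -m jog '[{"grip":1,"slide":[0.85,0.3,0],"yaw":-0.1},{"grip":1,"slide":[0.85,0.3,0],"yaw":-0.1}]' >/dev/null
python3 -c "from h import *; where()"
python3 -m jog '[{"grip":1,"slide":[0.85,0.3,0],"yaw":-0.1},{"grip":1,"slide":[0.85,0.3,0],"yaw":-0.1},{"grip":1,"slide":[0,0,0],"yaw":0}]' >/dev/null
python3 -c "from h import *; where()"
```

```text
t9.40 board x 61.6 y -124.6 z 131.6 mm yaw err(world) 0.902 F board -2.2 -1.3 0.5 w -0.001
t9.60 board x 76.8 y -114.1 z 131.8 mm yaw err(world) 1.102 F board 0.4 -0.9 0.9 w 0.0
t9.90 board x 89.4 y -99.6 z 131.9 mm yaw err(world) 1.301 F board 0.2 0.8 -0.1 w 0.0
```

```bash
python3 -m jog '[{"grip":1,"slide":[-2,0,0],"yaw":0},{"grip":1,"slide":[-1,0,-4],"yaw":0},{"grip":1,"slide":[0,0,-4],"yaw":0},{"grip":1,"slide":[0,0,-4],"yaw":0},{"grip":1,"slide":[-4,0,-4],"yaw":0},{"grip":1,"slide":[-4,0,0],"yaw":0},{"grip":1,"slide":[-4,0,0],"yaw":0},{"grip":1,"slide":[-4,0,0],"yaw":0}]' >/dev/null
python3 -m jog '[{"grip":1,"slide":[-4,0,0],"yaw":0},{"grip":1,"slide":[-4,0,0],"yaw":0},{"grip":1,"slide":[-3,0,0],"yaw":0},{"grip":1,"slide":[0,0,0],"yaw":0},{"grip":1,"slide":[0,0,0],"yaw":0}]' >/dev/null
python3 - <<'E'
from h import *
where()
a=manip.camera("top")[110:200,240:390]; cv2.imwrite("pics/t6.png",cv2.resize(a,None,fx=5,fy=5,interpolation=cv2.INTER_CUBIC))
E
```

```text
t11.20 board x 9.4 y -386.0 z 287.3 mm yaw err(world) 1.295 F board 0.2 -0.2 0.2 w -0.0
```

View pics/t6.png

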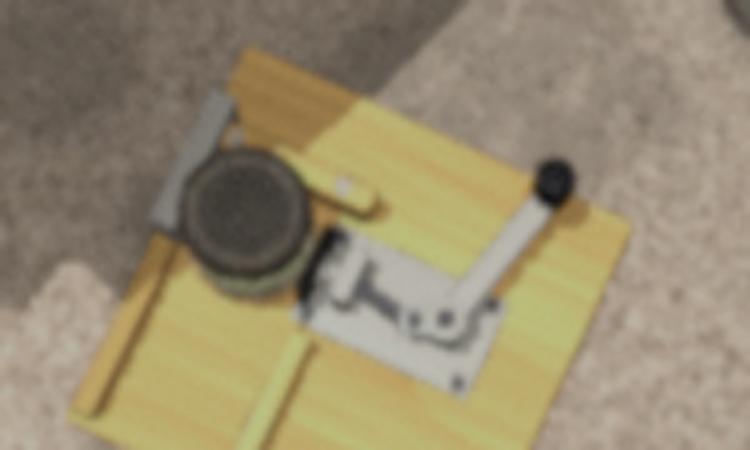

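The jar, with its lid at (248,210), is upright against the stop and fixed jaw, and the pad at (325,270) touches it. The lever points from (447,318) to the knob at (555,180). I check these numbers before handing in.

Run:
```python
from h import *
b=np.load("b.npz");m,a=b["m"],float(b["a"]);c,s=np.cos(a),np.sin(a);R=np.array([[c,-s],[s,c]])
B=lambda q,z:(ray("top",np.array(q)/5+[240,110],z)[:2]-m)@R
k=B((555,178),.083);x=B((447,318),.054);j=B((247,208),.098);d=k-x
print("knob",k,"axis",x,"lid",j,"lever from -y",np.arctan2(d[0],-d[1]),"len",np.hypot(*d))
k0=np.array((0,-.1286))-x;print("open angle w/ same axis",np.arctan2(k0[0],-k0[1]))
for t in("salt_shaker","lemon","mustard_jar"): print(t,[(ray("top",e["centre"],.05)).round(3) for e in manip.masks_of(t,"top")[:1]])
```

```text
knob [ 0.09626354 -0.06628155] axis [ 0.01528973 -0.04651937] lid [0.01553581 0.06172245] lever from -y 1.3314193542863597 len 0.08335046964989086
open angle w/ same axis -0.1841661869513079
salt_shaker [array([0.629, 0.117, 0.05 ])]
lemon [array([ 0.545, -0.479,  0.05 ])]
mustard_jar [array([ 0.421, -0.436,  0.05 ])]
```

```bash
python3 -c "
from workcell import manip
print(manip.hand_in())"
```

```text
the job is handed in; nothing more can be done
None
```

I pushed the jar against the back stop and snapped the clamp over: the lever swung about 1.5 rad, its locked stop. The jar was upright with the pad against it, the bystanders were where they started and the arm was clear at hand-in. The pad force was not measured, and the hand-in returned no verdict.

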